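# Hold a coated model mast in the curing box

### The job

Press the black plunger on the curing box right down to its stop, which slides the shutter out from under the guide hole. Then take the long mast from the drying rack and lower it upright through the guide hole until about 6 cm of its shaft is below the hole's rim, without it ever touching the curing box because its coating is wet. Finish while still gripping it there, steady and centred with a clear gap all round; leave the short mast and the other things on the bench where they are.

Things in the scene. Friction and masses are not known exactly. Their poses are not given: they have to be found in the camera images.
- bore_mouth (a point): Centre of the upper rim of the guide hole, a round hole 22 mm in diameter and 14 mm deep through the lid of the curing box, lined by a dark ring 34 mm across that stands 4 mm above the lid: the rim is 102 mm above the bench. z up, x and y as for the curing box. The shutter closes the hole from below until the plunger has been pressed.
- plunger_top (a point): Top centre of the black plunger head, a slightly domed disc 36 mm in diameter, 78 mm from the hole's centre in the box's -y direction; when up its top is 132 mm above the bench (30 mm above the hole's rim). It goes straight down 14 mm against a spring.
- plunger (a joint): Travel of the plunger in m: 0 up, 0.014 down at its stop. About 1 N starts it and 3 to 4 N bring it to the solid stop; it springs back up when let go. Its downward push drives the shutter open as it goes.
- shutter (a joint): Slide of the shutter, a dark steel plate 40 x 34 mm and 3 mm thick just under the hole, in m: 0 covers the hole, above 0.022 the hole is clear. One full press of the plunger brings it to between 0.026 and 0.032, and it stays there by friction when the plunger comes up again.
- mast_grip (a point): Centre of the handle of the long mast, on its axis, half-way up the handle: 34 mm above the collar's underside and 119 mm above the shaft's foot; z points up along the mast. The handle is a pale wooden cylinder 18 mm in diameter and 60 mm tall.
- mast_collar (a point): Point on the axis of the long mast at the underside of its collar, 85 mm above the foot.
- mast_tip (a point): Foot of the long mast's shaft, on its axis.
- mast: The long mast, loose, about 90 g, upright: wooden handle on top, below it a flat dark collar 30 mm in diameter and 4 mm thick, below that a straight steel shaft 10 mm in diameter and 85 mm long. It hangs by its collar in one of the two holes of the drying rack. Origin at the foot of the shaft, z along the mast to the handle.
- curing_box: Fixed grey metal box, lid 98 mm above the bench; origin on its underside straight below the guide hole's centre; z up, x to its back, y along it, away from the plunger. It reaches 50 mm either way in x, 60 mm in +y, 118 mm in -y. Below the 10 mm lid is a chamber, open to the front (-x) under the hole, its floor 94 mm below the hole's rim.
- drying_rack: Fixed plywood rack, a board 70 x 200 x 10 mm on two end panels, its top 115 mm above the bench; two holes 20 mm in diameter lie on its centre line at y = -45 and +45 mm, one holds the long mast and the other the short one, in either order. Origin on its underside at the middle, y along the board.
- stub_grip (a point): Half-way up the handle of the short mast: the same handle and collar as the long one but a shaft only 45 mm long. It stays in the rack.
- jar_mid (a point): Middle of a screw-lid paint jar, 49 mm across and 52 mm tall, a bystander.
- tape_mid (a point): Middle of a roll of masking tape lying flat, 98 mm across, 25 mm tall, a bystander.
- block_mid (a point): Middle of a sanding block 43 x 71 x 24 mm, a bystander.
- stair_mid (a point): Middle of a small basswood model stair 84 x 64 x 48 mm, a bystander.
There are look-alikes about, which are no part of the job. Of the things that look like the curing_box, the largest one is meant.

How it is judged (in metres and radians):
On the way, in this order (a step that is already met when the one before it is completed fails the run):
1. the plunger is pressed down to its stop and has slid the shutter clear (value of joint plunger above 0.0125 m and value of joint shutter above 0.022 m), for 0.1 s.
2. the foot of the long mast is inside the guide hole (z of mast_tip in the frame of bore_mouth below -0.003 m and horizontal distance between mast_tip and bore_mouth below 0.007 m), for 0.1 s.
At the end, for the whole second after the job is handed in: The long mast is held in the hole by the grip alone: foot 45 to 75 mm below the rim, foot and collar within 4 mm of the hole's axis, touching nothing else, slower than 20 mm/s; shutter open; short mast and bystanders within 20 mm of their places (z of mast_tip in the frame of bore_mouth between -0.075 and -0.045 m and horizontal distance between each of mast_tip, mast_collar and bore_mouth below 0.004 m and contact force between mast and the fingers above 1 N and contact force between mast and curing_box below 0.05 N and contact force between mast and drying_rack below 0.05 N and linear speed of mast below 0.02 m/s and value of joint shutter above 0.022 m and distance of each of stub_grip, jar_mid, tape_mid, block_mid, stair_mid from where it was at the start of the episode below 0.02 m); the arm keeps its last pose, push and grip.
It fails at once if the long mast touches the curing box (over 0.3 N) (contact force between mast and curing_box above 0.3 N).
It fails at once if the short mast or a bystander is moved by more than 20 mm (distance of any of stub_grip, jar_mid, tape_mid, block_mid, stair_mid from where it was at the start of the episode above 0.02 m).
It also fails if it takes over 64 s, if anything falls off the work surface, if the arm or the gripper's body presses on something with over 40 N, if the wrist force passes 120 N, or if a joint passes its speed limit or range.

### The arm

A 6-joint arm with a two-finger parallel gripper is mounted at the origin on a cart in front of the work surface, level with it; the furniture and walls round the work are solid. World frame = base frame: x ahead of the robot, y to its left, z up, the work surface at z = 0. Lengths are in m, angles in degrees, forces in N, time in s.
With the tool pointing down it reaches from about 0.275 to 0.85 m from the base axis. Payload 5.2 kg.
Tool frame: the origin (TCP) lies at the very end of the fingers, on their centre line; the grasp point (between the pads) lies 19 mm behind it (robot.grip_depth is the distance from the TCP to the grasp point, in m); z points along the fingers, y is the line along which they close (so a half turn about z gives the same grasp; the last joint's range is limited). The gripper opens to 85 mm and grips with 20 to 120 N. Pads are 22 mm wide; open, the fingers measure 114 mm over their backs; the gripper's body (76 mm by 85 mm) begins 54 mm behind the grasp point. The pads swing forward as they close: fully open they stand 13 mm farther back than shut.
Start: joints at [-81.349, 14.817, 87.949, -0, 77.235, -11.62], TCP at [0.191, -0.516, 0.204] pointing down, gripper open.
Joint ranges: [-179.93, 179.93], [-52.35, 119.4], [10.71, 147.94], [-69.91, 249.91], [12.55, 155.21], [-178.61, 178.61]. Speed limits (degrees/s): [147.25, 147.25, 180, 180, 180, 180].

### API

Orientations are given as a 3x3 rotation matrix whose columns are the frame's x, y, z axes.
In Python, from cell import robot gives the robot as it stands. Calls block until the motion is done:
- robot.movep(position, orientation): joint-space move of the TCP to a pose.
- robot.movel(position, rot=None, max_speed=0.15, f_stop=None): straight line of the TCP; rot=None keeps the orientation; max_speed is the mean speed in m/s. With f_stop (N) it stops when the force on the tool has changed by that much, and returns True; else False.
- robot.set_joints(angles): joint-space move.
- robot.command_gripper(opening, grip_force=None): opening from 0.0 (shut) to 1.0 (fully open); grip_force is the grip in N (None keeps the last); returns when the fingers have stopped.
- robot.wait(seconds).
- robot.ik(position, orientation): joint angles nearest the present ones, or None.
- robot.get_obs(): the state.
- robot.camera(name): name is "scene" or "top"; returns the picture (480x640x3 uint8, red, green, blue); there is no depth.
- robot.calibration(name): a dict with "fx", "fy", "cx", "cy" (pixels), "R" (3x3) and "t" (3): a world point X has camera coordinates R X + t. Camera axes: x right, y down, z forward; pixel columns grow to the right and rows downward; lengths in m; the calibration is good to about 2 mm. A picture is of the moment at which its call begins. calibration takes no time and is no camera call.
A pose or a line that the arm cannot do raises robot.MotionError and nothing moves.
- robot.finish_job(): hands the job in; it is judged then, once.
The state is a dict: "clock": time; "qpos": joint angles; "joint_velocities": joint speeds; "effort": joint torques, N m; "tool_pos": TCP position; "tool_rot": TCP orientation; "ft_force": force on the tool from outside, world axes, zero at the start; "wrist_torque": the same for the moment, N m; "opening": opening from 0.0 (shut) to 1.0 (fully open); "grip_force": force on a finger pad.
Only numpy, scipy, OpenCV 4.12 (cv2) and the standard library are available. Lean on these libraries where they do the work, as an engineer would, in place of code of your own. Each camera call takes 0.05 s, during which the arm holds its last target. There are 200 camera calls.

## Working session

There is one attempt and no reset: what is moved stays moved. The work goes in short steps, each a Python script; the robot and the scene stay as the last script left them, time stands still between calls to the robot, and variables do not carry over. Pictures are saved under pics/ and viewed, at most 12 in all, crops included, and the job is handed in when it is done.

```bash
mkdir -p pics; python3 - <<'E'
from cell import robot
import cv2,numpy as np
for n in("scene","top"):
    cv2.imwrite(f"pics/{n}0.png",robot.camera(n)[:,:,::-1]); c=robot.calibration(n)
    print(n,c["fx"],c["fy"],c["cx"],c["cy"],np.round(-np.array(c["R"]).T@c["t"],3),np.round(c["R"],3).tolist())
print(robot.get_obs())
E
```

```text
scene 572.1514049609034 572.1514049609034 319.32266064292384 246.8070545913699 [-0.434  1.031  0.79 ] [[-0.713, -0.701, -0.017], [-0.32, 0.348, -0.881], [0.623, -0.623, -0.473]]
top 620.4406748246616 620.4406748246616 317.6858884527424 232.10879597764657 [0.256 0.123 1.727] [[-0.005, -1.0, 0.001], [-0.989, 0.005, -0.147], [0.147, -0.002, -0.989]]
{'clock': 0.1, 'qpos': array([-8.13487877e+01,  1.48551307e+01,  8.80039684e+01, -1.92081236e-03,
        7.72361209e+01, -1.16212820e+01]), 'joint_velocities': array([ 0.04928567,  0.00052074, -0.24440886, -0.06668226,  0.00889403,
       -0.01034073]), 'effort': array([ 3.79738980e-03, -4.46967173e+01, -2.91245824e+01, -2.64278733e-04,
        6.09764946e-03, -2.05425113e-05]), 'tool_pos': array([ 0.1904817 , -0.51540629,  0.20336331]), 'tool_rot': array([[ 9.38052845e-01,  3.46492106e-01, -2.82305587e-04],
       [ 3.46492089e-01, -9.38051464e-01,  1.63807393e-03],
       [ 3.02762516e-04, -1.63441656e-03, -9.99998619e-01]]), 'ft_force': array([ 0.31115736, -0.84665303,  0.11394735]), 'wrist_torque': array([ 0.0553844 , -0.0007965 ,  0.01314333]), 'grip_force': 0.0, 'opening': 0.996274348341798}
```

View pics/scene0.png

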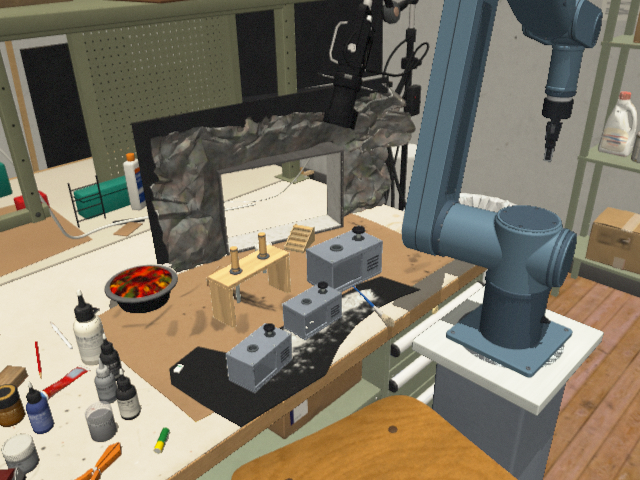

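View pics/top0.png

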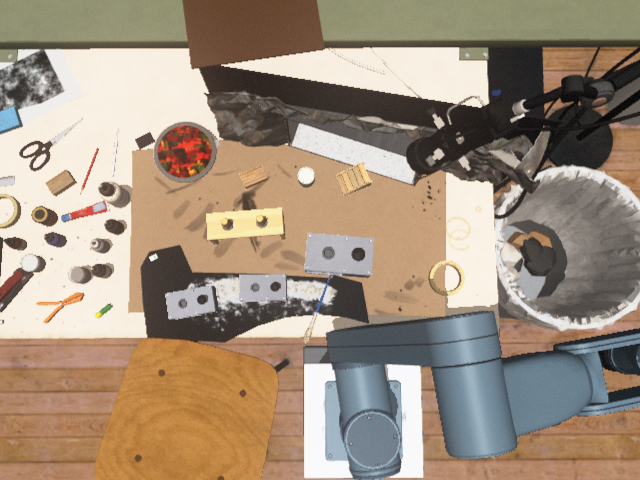

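The scene view shows three grey boxes, the largest at scene (345,258) and top (338,254). The rack is at top (245,223), with mast handles at top (226,222) and (261,220). Next I zoom in.

```bash
python3 - <<'E'
import cv2,numpy as np
s=cv2.imread("pics/scene0.png")[220:330,200:400]; t=cv2.imread("pics/top0.png")[195:285,195:385]
cv2.imwrite("pics/s1.png",cv2.resize(s,None,fx=4,fy=4,interpolation=cv2.INTER_CUBIC))
cv2.imwrite("pics/t1.png",cv2.resize(t,None,fx=4,fy=4,interpolation=cv2.INTER_CUBIC))
E
```

```text
(no output)
```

View pics/s1.png

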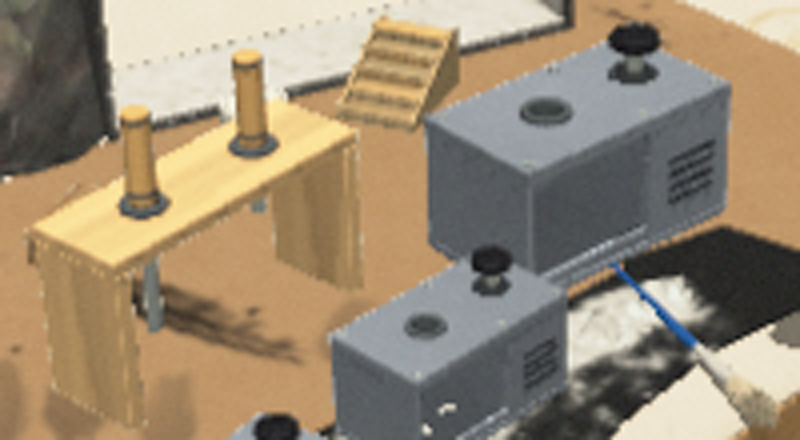

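View pics/t1.png

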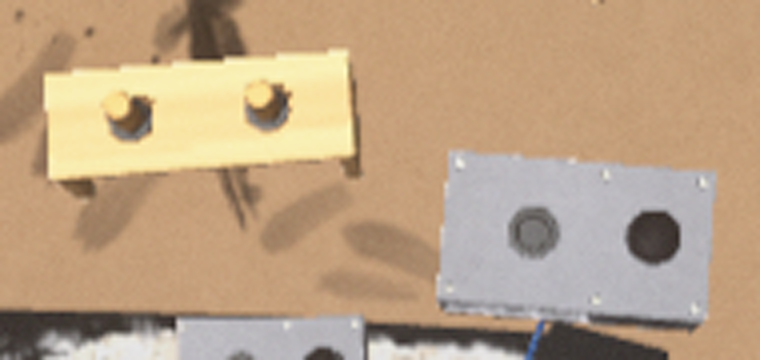

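```bash
cat > h.py <<'E'
import cv2,numpy as np
from cell import robot
C={n:robot.calibration(n) for n in("scene","top")}
for c in C.values(): c["R"]=np.array(c["R"]);c["t"]=np.array(c["t"])
def ray(n,p):
    c=C[n];d=c["R"].T@np.array([(p[0]-c["cx"])/c["fx"],(p[1]-c["cy"])/c["fy"],1.])
    return -c["R"].T@c["t"],d/np.linalg.norm(d)
def onz(n,p,z):
    o,d=ray(n,p);return o+d*(z-o[2])/d[2]
def tri(ps,pt):
    (a,u),(b,v)=ray("scene",ps),ray("top",pt)
    k=np.linalg.lstsq(np.c_[u,-v],b-a,rcond=None)[0];P,Q=a+k[0]*u,b+k[1]*v
    return (P+Q)/2,np.linalg.norm(P-Q)
def px(n,X):
    c=C[n];q=c["R"]@np.asarray(X)+c["t"];return np.array([c["fx"]*q[0]/q[2]+c["cx"],c["fy"]*q[1]/q[2]+c["cy"]])
def blobs(mask,x0,y0,amin=15):
    cs,_=cv2.findContours(mask.astype(np.uint8),cv2.RETR_EXTERNAL,cv2.CHAIN_APPROX_NONE);r=[]
    for c in cs:
        m=np.zeros(mask.shape,np.uint8);cv2.drawContours(m,[c],-1,1,-1);ys,xs=np.nonzero(m)
        if len(xs)>=amin:r.append((np.array([xs.mean()+x0,ys.mean()+y0]),len(xs),c+[x0,y0]))
    return sorted(r,key=lambda b:-b[1])
E
python3 - <<'E'
from h import *
np.set_printoptions(precision=4,suppress=True)
T=cv2.imread("pics/top0.png").astype(int);S=cv2.imread("pics/scene0.png").astype(int)
# lid in top
x0,y0=300,228; I=T[y0:278,x0:380]; g=I.mean(2); grey=(I[...,0]>=I[...,2]-3)&(g>125)
b=blobs(grey,x0,y0)[0]; r=cv2.minAreaRect(b[2].astype(np.float32)); print("lid",b[1],r)
bp=onz("top",r[0],.098); cor=np.array([onz("top",p,.098) for p in cv2.boxPoints(r)])
print("lidcentre",bp,"\n",cor,np.linalg.norm(np.diff(cor,axis=0),axis=1))
for q in blobs((g<125)[8:40,12:70],x0+12,y0+8): print("dark top",q[0],q[1],onz("top",q[0],.102),onz("top",q[0],.132))
x0,y0=310,235;I=S[y0:257,x0:365]
for q in blobs(I.mean(2)<85,x0,y0): print("dark scene",q[0],q[1],onz("scene",q[0],.102))
x0,y0=350,222;I=S[y0:235,x0:368]
for q in blobs(I.mean(2)<55,x0,y0): print("plunger scene",q[0],q[1],onz("scene",q[0],.128))
for y in range(216,232): print(y,T[y,214:236].tolist() if 0 else " ".join("%3d/%3d"%(p[0],p[2]) for p in T[y,217:236]))
E
```

```text
lid 2542 ((339.0166931152344, 254.9608154296875), (66.3498306274414, 39.41120147705078), 4.635463237762451)
lidcentre [0.4369 0.0633 0.098 ] 
 [[ 0.3926  0.1549  0.098 ]
 [ 0.497   0.1462  0.098 ]
 [ 0.4817 -0.0291  0.098 ]
 [ 0.3776 -0.0188  0.098 ]] [0.1047 0.1759 0.1046]
dark top [358.     253.9161] 143 [0.439  0.0134 0.102 ] [0.4356 0.0154 0.132 ]
dark top [328.0734 252.3945] 109 [0.4435 0.0922 0.102 ] [0.44   0.0928 0.132 ]
dark scene [357.5    238.1905] 42 [0.434  0.0226 0.102 ]
dark scene [335.9615 246.8462] 26 [0.4427 0.0957 0.102 ]
plunger scene [358.0704 229.7324] 71 [0.4314 0.0239 0.128 ]
216 175/249 175/249 175/249 179/249 179/249 181/249 177/249 179/249 180/249 181/249 178/249 182/249 182/249 181/249 180/249 183/249 184/249 181/249 182/249
217 178/249 180/249 181/249 180/249 179/249 175/248 165/248 167/248 156/241 166/243 177/248 180/249 183/249 179/249 183/250 183/249 183/249 180/249 183/249
218 181/249 180/249 181/249 181/249 176/249 160/249 151/249 137/247 124/234 125/220 164/242 156/236 149/235 156/239 154/238 176/248 179/249 178/249 177/249
219 180/249 177/249 177/2
[... 1302 characters left out ...]
/122  62/111  56/ 93  79/ 94 118/126 115/126  84/119 155/243 162/249 166/249
228 169/249 170/249 170/249 171/249 170/249 138/229 122/170 120/135 121/132 114/124  93/110  86/103 117/126 117/128 112/161 116/204 159/246 164/248 168/250
229 166/249 167/249 166/249 168/249 167/249 165/249 143/233 123/184 116/144 121/137 118/132 115/133 111/131 122/192 142/233 161/247 165/249 163/248 166/249
230 169/249 164/249 165/249 165/249 168/249 166/249 166/249 147/239 132/219 135/213 137/210 133/209 127/212 161/246 170/249 167/249 167/249 170/249 170/249
231 173/249 170/249 169/249 168/249 169/249 168/249 168/249 169/249 168/249 169/249 165/249 170/249 171/249 168/249 169/249 168/249 168/249 169/249 168/249
```

```bash
python3 - <<'E'
from h import *
np.set_printoptions(precision=4,suppress=True)
T=cv2.imread("pics/top0.png").astype(int);S=cv2.imread("pics/scene0.png").astype(int)
x0,y0=324,238;I=S[y0:256,x0:350].mean(2);m=np.median(I);print("med",m)
for k in(.75,.82,.88):
    for q in blobs(I<k*m,x0,y0)[:1]: print("ring scene",k,q[0],q[1],np.ptp(q[2][:,0],axis=0)+1,onz("scene",q[0],.101),tri(q[0],(328.07,252.39)))
x0,y0=318,242;I=T[y0:263,x0:340].mean(2);m=np.median(I)
for k in(.75,.82,.88):
    for q in blobs(I<k*m,x0,y0)[:1]: print("ring top",k,q[0],q[1],np.ptp(q[2][:,0],axis=0)+1,onz("top",q[0],.102))
# handles: scene collar & handle, upscaled rows
H=onz("top",(223.3,220.7),.179);print("handle top pos",H, "short:",onz("top",(258.6,218.5),.179))
print("proj collar top", px("top",[H[0],H[1],.119]),"scene handle top",px("scene",H),"grip",px("scene",[H[0],H[1],.149]),"collar",px("scene",[H[0],H[1],.119]),"foot",px("scene",[H[0],H[1],.03]))
def edges(row,a,b): return " ".join("%d/%d"%(p[0],p[2]) for p in S[row,a:b])
for r in(246,248,250,252,255,258,260,262): print(r,edges(r,226,244))
for r in(292,296,300,303): print(r,edges(r,230,246))
# shaft-foot column
print([S[r,238].tolist() for r in range(286,306,2)])
# rack top rect in top view
x0,y0=200,200;I=T[y0:245,x0:292];b=blobs((I[...,2]>225)&(I[...,0]<205)&(I[...,1]>190),x0,y0)[0];r=cv2.minAreaRect(b[2].astype(np.float32));print("rack",r,onz("top",r[0],.115))
print(np.array([onz("top",p,.115) for p in cv2.boxPoints(r)]))
E
```

```text
med 162.33333333333334
ring scene 0.75 [335.9722 247.7083] 72 [13  7] [0.4408 0.0977 0.101 ] (array([0.4445, 0.0926, 0.0976]), np.float64(0.0014622203112814437))
ring scene 0.82 [335.9753 247.6049] 81 [13  8] [0.4412 0.0972 0.101 ] (array([0.4445, 0.0926, 0.0979]), np.float64(0.0014757398907903028))
ring scene 0.88 [336.0769 247.5824] 91 [14  8] [0.4411 0.097  0.101 ] (array([0.4444, 0.0925, 0.098 ]), np.float64(0.0012221494730820896))
ring top 0.75 [327.9919 252.4113] 124 [13 12] [0.4434 0.0924 0.102 ]
ring top 0.82 [327.9621 252.6667] 132 [13 13] [0.4427 0.0925 0.102 ]
ring top 0.88 [327.9504 252.6525] 141 [13 14] [0.4428 0.0925 0.102 ]
handle top pos [0.5166 0.358  0.179 ] short: [0.5218 0.2688 0.179 ]
proj collar top [226.7112 224.4806] scene handle top [233.3026 246.7444] grip [234.4572 258.2459] collar [235.5871 269.5021] foot [238.8016 301.5258]
246 54/61 73/83 133/151 199/222 203/230 181/239 157/238 156/239 159/240 163/241 178/238 218/235 214/232 214/232 211/230 208/228 200/224 197/222
248 53/58 68/80 114/130 191/228 115/235 119/242 123/244 123/243 123/243 118/239 111/224 131
[... 1026 characters left out ...]
95 144/164 112/117 111/115 108/112 111/125 49/73 59/91 64/105 66/110 68/118
300 90/166 84/160 90/164 99/175 101/182 97/173 88/138 110/112 110/115 104/109 82/90 54/82 51/84 58/93 58/94 53/89
303 97/184 87/163 88/161 90/164 108/196 107/194 104/188 103/171 104/171 106/176 104/191 109/194 108/190 99/175 90/156 83/141
[[105, 115, 113], [104, 114, 111], [108, 115, 110], [107, 113, 111], [107, 114, 112], [111, 120, 115], [112, 120, 115], [110, 117, 115], [105, 113, 107], [107, 153, 194]]
rack ((243.99996948242188, 223.0), (26.843772888183594, 76.23631286621094), 85.60128784179688) [0.521  0.3132 0.115 ]
[[0.5495 0.4165 0.115 ]
 [0.5641 0.216  0.115 ]
 [0.4926 0.2103 0.115 ]
 [0.4781 0.4096 0.115 ]]
```

```bash
cat >> h.py <<'E'
def down(yaw):  # tool down, closing line (y) at angle yaw from world y
    c,s=np.cos(np.radians(yaw)),np.sin(np.radians(yaw))
    y=np.array([-s,c,0]);z=np.array([0,0,-1.]);return np.c_[np.cross(y,z),y,z]
E
python3 - <<'E'
from h import *
np.set_printoptions(precision=4,suppress=True)
print("lamp",tri((345,118),(425,150)))
P=np.array([.436,.0149]); 
best=min((np.abs(robot.ik([*P,.25],down(y))-robot.get_obs()["qpos"]).max(),y) for y in(-5,175))
R=down(best[1]);print(best)
robot.command_gripper(0.0)
robot.movep([*P,.25],R)
robot.movel([*P,.145],max_speed=.12)
f0=robot.get_obs()["ft_force"]
hit=robot.movel([*P,.112],max_speed=.015,f_stop=15)
o=robot.get_obs();print(hit,o["clock"],o["tool_pos"],o["ft_force"]-f0)
robot.wait(.4)
o=robot.get_obs();print(o["tool_pos"],o["ft_force"]-f0)
cv2.imwrite("pics/s2.png",robot.camera("scene")[:,:,::-1])
E
```

```text
lamp (array([ 0.6393, -0.1348,  0.3507]), np.float64(0.025510763953273653))
(np.float64(86.13460000549819), -5)
False 6.35 [0.4361 0.0149 0.112 ] [-0.5683  0.5619 -1.977 ]
[0.436  0.0149 0.112 ] [-0.8849  0.4266  0.5421]
```

```bash
python3 - <<'E'
import cv2
s=cv2.imread("pics/s2.png")[150:300,270:420]
cv2.imwrite("pics/s2c.png",cv2.resize(s,None,fx=4,fy=4,interpolation=cv2.INTER_CUBIC))
E
```

```text
(no output)
```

View pics/s2c.png

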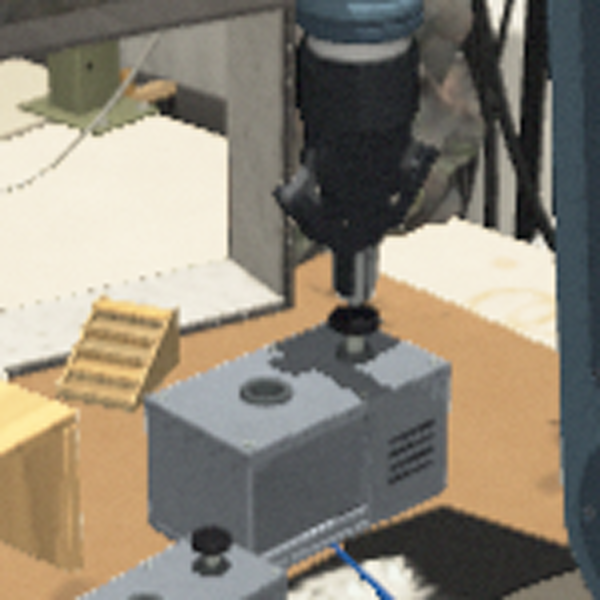

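```bash
python3 - <<'E'
from h import *
np.set_printoptions(precision=4,suppress=True)
for z in(.112,.132): print(z,px("scene",[.436,.0149,z]),px("top",[.436,.0149,z]))
print("plunger tri",tri((358.07,229.73),(358.0,253.92)))
T=robot.camera("top")[:,:,::-1];S=robot.camera("scene")[:,:,::-1]
cv2.imwrite("pics/t3.png",cv2.resize(T[195:315,270:430],None,fx=4,fy=4,interpolation=cv2.INTER_CUBIC))
A=cv2.imread("pics/scene0.png");B=S
for n,I in(("a",A),("b",B)):
    for q in blobs(I[222:242,350:368].mean(2)<60,350,222): print(n,q[0],q[1],np.min(q[2][:,0],0),np.max(q[2][:,0],0))
print(robot.get_obs()["tool_pos"],robot.get_obs()["ft_force"],robot.get_obs()["opening"])
E
```

```text
0.112 [358.9078 233.5525] [357.6958 254.6309]
0.132 [359.0255 226.6855] [358.1987 253.7702]
plunger tri (array([0.4374, 0.0154, 0.1228]), np.float64(0.0019199761587040298))
a [358.1918 229.6986] 73 [352 226] [364 233]
b [357.9494 229.8101] 79 [352 226] [364 233]
[0.436  0.0149 0.112 ] [ 0.5365 -0.2647 -0.7884] -0.0006940039331546639
```

View pics/t3.png

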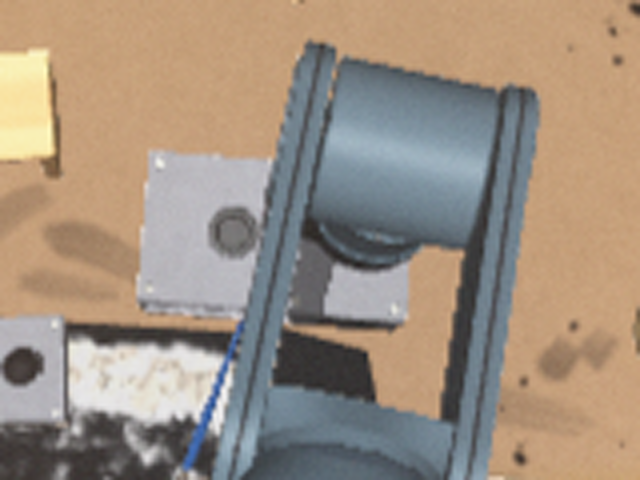

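The fingertip shows at scene (359,226), right at the plunger head's top. The head at (358,230) has not moved, and there is no force. The shut fingers seem to end above the nominal TCP, so I'll keep descending with a force guard.

```bash
python3 - <<'E'
from h import *
np.set_printoptions(precision=4,suppress=True)
def tip(tag):
    I=robot.camera("scene")[:,:,::-1]
    for q in blobs(I[222:242,350:368].mean(2)<60,350,222): print(tag,q[0],q[1],np.min(q[2][:,0],0),np.max(q[2][:,0],0))
    o=robot.get_obs();print(o["clock"],o["tool_pos"],o["ft_force"])
    return I
for z in(.107,.102,.098):
    hit=robot.movel([.436,.0149,z],max_speed=.015,f_stop=10);I=tip(hit)
    if hit: break
cv2.imwrite("pics/s4.png",cv2.resize(I[150:300,270:420],None,fx=4,fy=4,interpolation=cv2.INTER_CUBIC))
E
```

```text
False [357.9589 230.0548] 73 [352 226] [364 233]
False [355.9375 223.1875] 16 [354 222] [358 225]
7.4333 [0.436  0.0149 0.107 ] [ 0.5685 -0.1835 -0.1893]
False [358.0282 231.8169] 71 [352 228] [364 238]
False [355.25 224.  ] 24 [353 222] [357 227]
7.9667 [0.4361 0.0149 0.1021] [-0.0849 -0.4232  1.172 ]
False [358.0506 233.443 ] 79 [352 229] [364 239]
False [355.2258 224.7097] 31 [353 222] [357 228]
8.4333 [0.4361 0.0149 0.098 ] [1.0253 0.2509 1.0384]
```

View pics/s4.png

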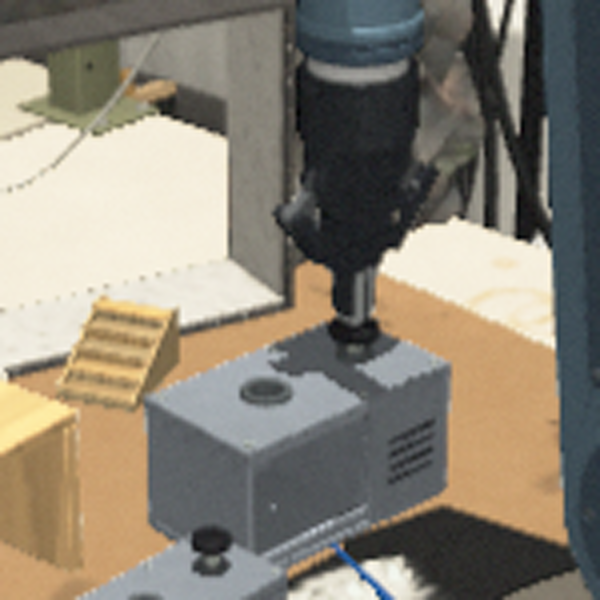

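```bash
python3 - <<'E'
from h import *
np.set_printoptions(precision=4,suppress=True)
for z in np.arange(.0965,.084,-.0015):
    hit=robot.movel([.436,.0149,z],max_speed=.01,f_stop=7);o=robot.get_obs();print(hit,o["tool_pos"][2],o["ft_force"])
    if hit: break
robot.wait(.4)
I=robot.camera("scene")[:,:,::-1]
for q in blobs(I[222:245,350:368].mean(2)<60,350,222): print(q[0],q[1],np.min(q[2][:,0],0),np.max(q[2][:,0],0))
o=robot.get_obs();print(o["clock"],o["tool_pos"],o["ft_force"],robot.grip_depth)
E
```

```text
False 0.09652138824763412 [ 1.3807 -0.4937  2.4398]
False 0.09497058697164858 [1.4512 0.3622 2.5201]
False 0.0934696320021263 [ 0.424  -0.2178  2.5722]
False 0.09197870285330162 [ 1.3043 -0.4289  2.7167]
True 0.09107885158688497 [-0.7902 -0.1843  5.6244]
[358.0854 235.5488] 82 [352 232] [365 239]
[355.119  225.8095] 42 [353 222] [357 230]
10.3083 [0.4362 0.0148 0.0911] [-0.9008 -0.0214  5.6965] 0.0187
```

```bash
python3 - <<'E'
from h import *
np.set_printoptions(precision=4,suppress=True)
hit=robot.movel([.436,.0149,.087],max_speed=.01,f_stop=9);robot.wait(.5);o=robot.get_obs();print(hit,o["tool_pos"],o["ft_force"])
def hole(I): return I[249:257,325:332].mean(2).astype(int)
print(hole(cv2.imread("pics/top0.png")))
robot.movel([.436,.0149,.22],max_speed=.15)
robot.command_gripper(1.0)
M=np.array([.517,.358])
q=robot.get_obs()["qpos"]
R=min((down(y) for y in(45,-135)),key=lambda R:abs(robot.ik([*M,.23],R)-q).max())
print(R[:,1],robot.ik([*M,.23],R))
robot.movep([*M,.23],R)
T=robot.camera("top")[:,:,::-1];print(hole(T))
hit=robot.movel([*M,.107],max_speed=.08,f_stop=6)
o=robot.get_obs();print(hit,o["clock"],o["tool_pos"],o["ft_force"])
I=robot.camera("scene")[:,:,::-1]
cv2.imwrite("pics/s5.png",cv2.resize(I[180:320,170:370],None,fx=4,fy=4,interpolation=cv2.INTER_CUBIC))
E
```

```text
True [0.4362 0.0148 0.0911] [-1.7765  0.2308  7.6597]
[[106  98  90  90  90  96 109]
 [ 92 114 119 122 115 100  88]
 [120 123 120 119 120 117  99]
 [119 122 120 120 117 116 120]
 [117 122 117 123 118 117 119]
 [118 122 121 121 119 118 116]
 [107 119 121 121 120 106 107]
 [100 110 107 115 112  90 108]]
[-0.7071  0.7071  0.    ] [  24.5527   22.1995   73.8964   -0.       83.9041 -110.4473]
[[102  89  81 119 125 109 110]
 [ 90  98 103 147 157 116  86]
 [108 115 112 114 111 109  97]
 [117 123 124 122 124 124 124]
 [115 125 124 125 123 122 123]
 [118 128 126 127 123 124 123]
 [108 109 117 116 115 105 113]
 [102  94 100 105  96  90 105]]
False 15.9083 [0.5174 0.3581 0.1076] [ 1.0223 -0.5934  0.588 ]
```

View pics/s5.png

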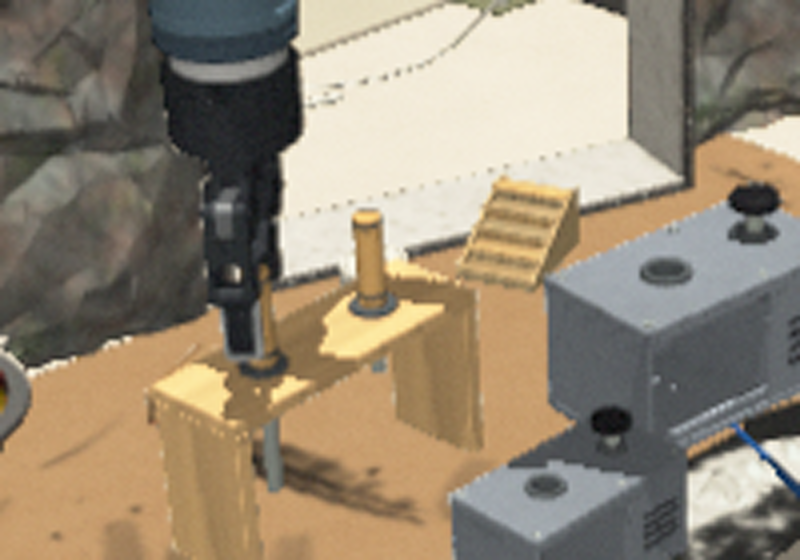

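```bash
python3 - <<'E'
from h import *
np.set_printoptions(precision=3,suppress=True)
u=np.array([-.7071,.7071])
for d in(.0425,.05,.057):
    for z in(.133,.146): 
        X=np.r_[np.array([.5174,.3581])+d*u,z];print(d,z,px("scene",X))
print(px("scene",[.5174,.3581,.15]))
E
```

```text
0.0425 0.133 [232.519 273.62 ]
0.0425 0.146 [232.001 268.626]
0.05 0.133 [232.1   275.344]
0.05 0.146 [231.578 270.333]
0.057 0.133 [231.705 276.969]
0.057 0.146 [231.178 271.941]
[234.17  257.765]
```

The open finger tip is at about scene (231,270), which matches my prediction with the 26 mm tip offset. The long mast's shaft is visible below it at (238,302), so I grasp it, lift it, and check the foot in both views.

```bash
python3 - <<'E'
from h import *
np.set_printoptions(precision=4,suppress=True)
robot.movel([.517,.358,.105],max_speed=.03,f_stop=6)
robot.command_gripper(0.0,grip_force=50)
o=robot.get_obs();print(o["opening"],o["grip_force"],o["ft_force"],o["tool_pos"])
robot.movel([.517,.358,.235],max_speed=.08)
R=o["tool_rot"]
robot.movel([.50,.50,.235],max_speed=.15);robot.wait(.4)
o=robot.get_obs();print(o["clock"],o["opening"],o["grip_force"],o["tool_pos"],o["tool_rot"][:,2])
S=robot.camera("scene")[:,:,::-1];T=robot.camera("top")[:,:,::-1]
cv2.imwrite("pics/s6f.png",S);cv2.imwrite("pics/t6f.png",T)
x,y=o["tool_pos"][:2]; zg=.235+.026+.019; zf=zg-.122
ps,pt=px("scene",[x,y,zf]),px("top",[x,y,zf]);print(ps,pt)
def crop(I,p,w,h): a,b=max(0,int(p[1]-h)),max(0,int(p[0]-w));print(a,b);return cv2.resize(I[a:a+2*h,b:b+2*w],(400,int(400*h/w)),interpolation=cv2.INTER_CUBIC)
cv2.imwrite("pics/c6.png",np.hstack([crop(S,ps-[0,25],40,50),crop(T,pt,40,50)]))
E
```

```text
0.1984901793330591 48.69094491004944 [-0.173  -0.3774  0.173 ] [0.5171 0.3581 0.1051]
20.1167 0.1943016075305569 48.70153248310089 [0.5002 0.4997 0.2352] [ 0.0002  0.0001 -1.    ]
[185.8644 281.2077] [169.0276 228.6602]
206 145
178 129
```

View pics/c6.png

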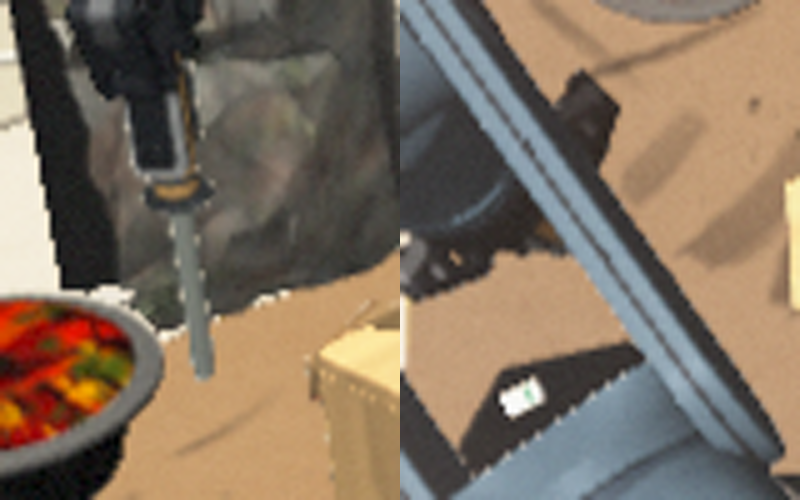

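Foot is at scene (185.8,281.4) against a predicted (185.9,281.2), so the grasp and offset are confirmed. The top view is blocked by the arm. I'll go over the short mast to above the hole.

```bash
python3 - <<'E'
from h import *
np.set_printoptions(precision=4,suppress=True)
print("collar pred",px("scene",[.5,.5,.158+.085]))
robot.movel([.50,.50,.31],max_speed=.15)
H=np.array([.442,.0935])
robot.movel([*H,.31],max_speed=.15)
robot.movel([*H,.198],max_speed=.08);robot.wait(.5)
o=robot.get_obs();print(o["clock"],o["tool_pos"],o["grip_force"])
S=robot.camera("scene")[:,:,::-1];cv2.imwrite("pics/s7f.png",S)
x,y,z=o["tool_pos"];zf=z-.077
print("foot pred",px("scene",[x,y,zf]),"collar",px("scene",[x,y,zf+.085]),"hole",px("scene",[x,y,.102]))
cv2.imwrite("pics/s7.png",cv2.resize(S[195:265,300:380],None,fx=7,fy=7,interpolation=cv2.INTER_CUBIC))
E
```

```text
collar pred [180.4841 245.9197]
25.8 [0.442  0.0935 0.198 ] 48.70550572872162
foot pred [336.7212 240.0131] collar [336.6164 209.3486] hole [336.7438 246.6414]
```

View pics/s7.png

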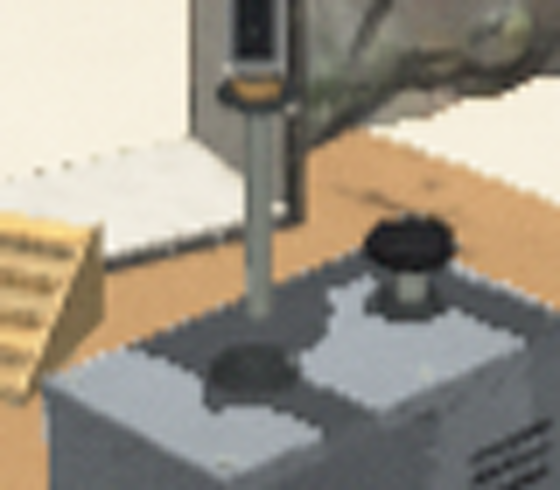

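```bash
python3 - <<'E'
from h import *
np.set_printoptions(precision=3,suppress=True)
S=cv2.imread("pics/s7f.png").astype(float)
for r in range(212,241,3): print(r," ".join("%d/%d"%(p[0],p[2]) for p in S[r,331:344]))
for r in range(243,253): print(r," ".join("%d"%p.mean() for p in S[r,326:347]))
A=cv2.imread("pics/scene0.png").astype(float)
print()
for r in range(242,254): print(r," ".join("%d"%p.mean() for p in A[r,326:347]))
E
```

```text
212 124/139 120/135 123/136 115/130 100/103 117/121 114/117 113/118 120/135 96/107 56/62 63/73 71/82
215 119/134 124/135 120/136 115/127 104/106 121/125 120/125 110/118 114/130 90/100 50/56 64/69 69/77
218 189/217 141/160 114/128 112/125 104/109 120/123 115/121 109/115 116/130 86/98 55/61 56/71 78/125
221 219/236 218/235 212/231 194/219 102/105 119/122 118/121 108/114 120/130 96/108 46/52 63/78 86/131
224 223/239 224/240 219/237 204/225 108/110 120/126 117/123 128/137 190/217 155/175 62/69 60/70 79/127
227 161/182 140/158 114/128 111/126 105/109 120/124 116/122 108/111 92/105 71/101 79/120 91/153 106/188
230 107/181 106/181 104/184 108/177 106/111 122/124 119/123 104/132 111/203 113/206 112/205 114/207 113/205
233 113/204 114/204 115/204 115/193 122/132 120/125 119/123 104/131 115/205 112/204 115/205 124/202 141/179
236 114/205 114/206 112/204 115/195 131/143 118/121 116/122 100/103 93/86 89/84 89/81 88/81 86/82
239 111/115 85/81 92/88 89/85 106/104 119/124 120/124 102/104 91/86 91/84 88/81 88/81 91/85
243 87 86 85 84 86 87 86 90 86 90 88 88 87 87 87 83 86 88 84 101 154
244 88 86 83 
[... 927 characters left out ...]
6 102 92 82 86 87 93 100 119 135 154 166 162 163 164
246 165 165 163 160 128 105 84 70 69 70 70 72 74 73 83 105 124 165 165 167 164
247 163 164 163 152 93 96 68 58 67 67 68 63 63 59 59 94 107 147 164 166 163
248 166 167 164 150 66 96 87 69 63 68 70 64 65 68 86 96 97 136 163 161 161
249 164 162 164 154 87 72 86 93 92 93 88 94 92 96 91 75 95 157 162 159 163
250 162 163 164 161 145 115 81 76 80 85 82 85 84 80 81 109 145 165 163 163 160
251 163 163 163 163 161 154 142 137 119 123 109 125 124 138 141 152 162 165 161 162 162
252 162 162 163 163 162 164 162 162 156 157 152 153 156 162 161 162 166 163 162 162 158
253 160 161 158 161 162 162 162 159 161 161 162 161 161 162 161 162 160 162 160 161 163
```

```bash
python3 - <<'E'
from h import *
np.set_printoptions(precision=2,suppress=True)
H=np.array([.4425,.094])
for z in(.198,.184):
    robot.movel([*H,z],max_speed=.04);robot.wait(.4)
    I=np.mean([robot.camera("scene").astype(float) for _ in range(6)],0).mean(2)
    o=robot.get_obs();x,y,zz=o["tool_pos"];print(o["clock"],o["tool_pos"],"foot pred",px("scene",[x,y,zz-.075]),"lip",px("scene",[x-.0035,y+.0035,zz-.075]),"hole",px("scene",[x,y,.102]))
    for r in range(236,253): print(r,I[r,329:345].astype(int))
E
```

```text
26.8 [0.44 0.09 0.2 ] foot pred [336.44 239.32] lip [336.51 240.23] hole [336.46 246.65]
236 [159 161 160 159 158 153 115 122 117  95  89  86  86  86  84  84]
237 [159 161 161 159 153 115 115 122 116 101  92  84  85  86  86  87]
238 [161 162 158 117 113  92 115 123 117  95  89  85  86  85  85  85]
239 [135 118 113  85  85  92 116 123 114  93  87  85  85  86  85  86]
240 [ 99  87  85  86  86  87  95 106 101  88  86  87  85  85  84  85]
241 [86 86 87 86 87 86 86 91 90 87 87 87 86 87 86 85]
242 [86 85 87 86 85 86 87 87 88 86 86 86 85 85 85 85]
243 [85 86 86 87 86 87 87 87 86 87 86 84 84 86 85 85]
244 [ 86  87  85  77  72  69  67  68  69  69  70  79  85  85  86 101]
245 [ 86  85  71  61  60  61  62  64  63  61  68 100 104 140 153 158]
246 [ 83  67  55  53  56  60  63  66  63  60  62  83 107 133 173 174]
247 [ 80  57  52  51  56  61  62  64  63  63  60  57  71  93 155 174]
248 [ 81  51  53  51  52  57  63  63  64  61  55  51  52  79 146 172]
249 [ 82  59  53  58  57  57  58  60  60  58  58  56  59  73 107 131]
250 [85 77 70 61 60 61 62 64 63 64 62 65 69 81 85 93]
251 [85 86 83 79 77 75 75
[... 629 characters left out ...]
115  93  87  86  85  85  85  84]
243 [ 86  85  87  87  87  93 116 123 116  92  86  85  86  84  85  84]
244 [ 87  86  86  78  72  77 111 124 114  79  69  80  86  85  86 101]
245 [ 86  84  72  60  60  64  83  94  84  65  61  70  94  97 137 158]
246 [ 83  67  58  52  57  60  64  69  64  61  58  68 102 116 168 173]
247 [ 82  57  51  50  55  61  64  64  64  61  58  58  79 114 155 173]
248 [ 80  50  53  51  52  59  65  64  64  60  51  51  57  90 146 172]
249 [ 81  59  54  57  57  58  58  61  58  57  57  56  59  73 120 173]
250 [ 84  78  69  61  59  62  62  64  65  64  62  64  68  80  93 121]
251 [85 86 81 77 77 74 77 74 75 77 78 80 79 86 85 86]
252 [85 85 84 84 84 83 83 82 83 83 83 84 85 85 85 85]
```

Foot edge is at row 245.08 against a predicted 245.13. The shaft and ring centres are both at column 336.05, so it is centred within about 1 mm. I'll lower it.

```bash
python3 - <<'E'
from h import *
np.set_printoptions(precision=4,suppress=True)
H=np.array([.4422,.0943])
f0=robot.get_obs()["ft_force"]
print(robot.movel([*H,.16],max_speed=.03,f_stop=6)); robot.wait(.3)
print(robot.movel([*H,.117],max_speed=.03,f_stop=6)); robot.wait(1)
o=robot.get_obs();print(o["clock"],o["tool_pos"],o["ft_force"]-f0,o["grip_force"],o["opening"])
S=robot.camera("scene")[:,:,::-1];cv2.imwrite("pics/s8.png",cv2.resize(S[195:295,290:390],None,fx=6,fy=6,interpolation=cv2.INTER_CUBIC))
I=S.astype(float).mean(2)
for r in range(232,252): print(r,I[r,329:345].astype(int))
print(px("scene",[*H,.102]),px("scene",[*H,.127]))
E
```

```text
False
False
31.8333 [0.4422 0.0943 0.117 ] [ 0.5545  0.3535 -0.2067] 48.70607793331146 0.1968017942575012
232 [159 158 157 130  81  32  37  29  33  57 123 162 160 160 159 161]
233 [159 159 156 129  80  52  53  57  77  78 120 164 158 163 161 120]
234 [160 157 164 169 118 117 115 118 119 122 135 159 134 119 112  84]
235 [159 159 158 154  90  93  98 102 108 100  90 102  89  82  85  85]
236 [159 154 121  93  74  95 101  95 101 102  91  60  64  76  84  85]
237 [159 149  70  55  72 108 128 121 123 114  87  55  55  67  83  85]
238 [161 147  51  57  60  78  95  95  92  84  64  62  84  63  81  86]
239 [134 109  61  59  57  60  63  59  62  60  61  65  78  80  84  88]
240 [97 88 79 72 73 70 69 67 66 72 72 73 81 87 84 87]
241 [ 85  83  87  83  83  85  99 110 107  93  81  82  85  88  87  83]
242 [ 86  86  86  88  87  94 112 126 120  97  86  85  86  85  86  85]
243 [ 81  84  87  87  88  89 110 123 123  96  84  85  89  85  87  87]
244 [ 84  87  87  77  73  78 112 126 119  88  73  78  86  83  89  86]
245 [ 85  83  72  60  64  69 108 125 117  84  60  65  70  82  86  84]
246 [ 84  66  56  53  55  74 113 125 119  85  53  51  56  70  88  86]
247 [ 81  58  49  52  57  73 113 126 120  87  57  50  60  89  92 153]
248 [ 80  50  50  53  52  73 111 123 117  87  50  51  61  99 134 175]
249 [ 82  58  51  56  59  61  80  91  83  69  56  59  57  98 167 170]
250 [ 85  78  66  63  61  63  64  71  63  64  61  66  72  89 133 173]
251 [146  84  82  81  76  73  77  71  77  77  76  76  81  84  94 120]
[336.4717 246.7255] [336.4396 237.9925]
```

View pics/s8.png

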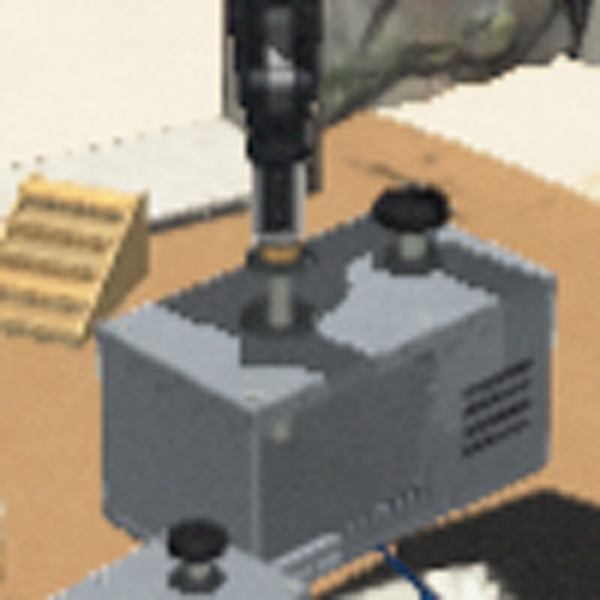

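The shaft passes through the ring with a dark gap all round, and its foot is visible in the chamber at crop (280,430). The near rim edge suggests the hole is about 1 mm closer to the camera, so I make a small nudge and hand in.

```bash
python3 - <<'E'
from h import *
robot.movel([.4416,.0949,.117],max_speed=.005);robot.wait(1)
o=robot.get_obs();print(o["clock"],o["tool_pos"],o["grip_force"])
print(robot.finish_job())
E
```

```text
33.2 [0.44161122 0.09487065 0.11700076] 48.70599567890167
the job is handed in; nothing more can be done
None
```

The job is handed in at about 33 s, with no verdict returned: plunger pressed to its stop, and the long mast gripped upright in the guide hole, foot about 6 cm below the rim and within roughly 1–2 mm of centre; the open shutter was only inferred from the pictures.

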